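# Stand a knocked-over sample cylinder back up under the sampling head

### The job

The steel sample cylinder has been knocked over in front of the sampling station. Tip it upright again about its foot, without lifting the foot off the bench and without letting the cylinder fall, so that it stands freely with its foot wholly on the grey mat under the head. Do not bump the station and leave the bottles and the beaker as they are.

Things in the scene. Friction and masses are not known exactly. Their poses are not given: they have to be found in the camera images.
- cyl: rigid cylinder, 212 mm tall, 0.3 to 0.6 kg: steel barrel 44 mm, black hexagonal foot (64 mm across flats, 14 thick), round black collar 64 mm across (140 to 152 mm above the foot's underside), 16 mm neck, black ball knob. Origin on its axis, 100 mm from the foot's underside. x axis from foot to knob: level at the start, knob towards the robot, axis 32 mm above the bench; straight up at the end
- knob (a point): centre of the ball knob (34 mm in diameter), 195 mm from the foot's underside along the axis, 43 mm beyond the collar; axes as cyl
- foot (a point): centre of the underside of the hexagonal foot, on the cylinder's axis; 32 mm above the bench while lying on a flat of the foot. The edge of the underside straight below it is what the cylinder tips about, so when upright the foot's centre has gone about 32 mm deeper under the head. Axes as cyl
- mat_centre (a point): centre of the grey mat on the bench, flush (no step), 140 mm along the station's x by 160 mm along its y. The station's x points away from the robot side, into the station, y to the left, z up. The station is fixed
- station: fixed sampling station; origin and axes as mat_centre. Grey head: a box with its underside 405 mm above the bench, x -45 to +35, y -180 to +180 mm, 50 mm high; an 18 mm nozzle hangs over the mat centre down to 370 mm. Posts 20 mm across (feet 44 mm) at x 0, y -165 and +165. No room for a vertical hand between upright cylinder and head: lean it 25 to 40 deg to the robot's side
- head_edge (a point): middle of the lower front edge of the station's head (405 mm above the bench), on the side of the robot
- bottle_a: bystander: amber bottle 68 mm in diameter, 160 mm tall, standing; origin under its centre, z up
- bottle_b: bystander: amber bottle 56 mm in diameter, 120 mm tall, standing; origin under its centre, z up
- beaker: bystander: white beaker 70 mm in diameter, 85 mm tall, standing; origin under its centre, z up
Things that resemble listed ones, but are neither listed nor needed, are in the scene too. What is shaped like the cyl but purple is not meant.

How it is judged:
By the outcome, as a careful person would: the job done as asked, in the order asked, and still so for the second after the job is handed in, with the robot touching nothing.
It also fails if it takes over 45 s, if anything falls off the work surface, if the arm or the gripper's body presses on something with over 40 N, if the wrist force passes 120 N, or if a joint passes its speed limit or range.

### The arm

A 7-joint arm with a two-finger parallel gripper is mounted at the origin on the work surface. World frame = base frame: x ahead of the robot, y to its left, z up, the work surface at z = 0. Lengths are in m, angles in rad, forces in N, time in s.
With the tool pointing down it reaches from about 0.4 to 0.9 m from the base axis. Payload 5.6 kg.
Tool frame: the origin (TCP) lies midway between the tips of the shut fingers; the grasp point (between the pads) lies 19 mm behind it; y points along the fingers, z is the direction in which the jaws open and shut, and the axes are right-handed (so a half turn about y gives the same grasp; the last joint's range is limited). The gripper opens to 92 mm and grips with 3 to 60 N. Pads are 20 mm wide; open, the fingers measure 128 mm over their backs; the gripper's body (75 mm by 189 mm) begins 69 mm behind the grasp point.
Start: joints at [1.177, 0.468, -0.012, 1.603, 0.006, 1.071, -0.056], TCP at [0.223, -0.61, 0.215] pointing down, gripper open.
Joint ranges: [-2.53, 2.53], [-0.31, 2.02], [-1.57, 1.55], [0.28, 2.44], [-1.29, 4.43], [0.15, 1.84], [-2.92, 2.92]. Speed limits (rad/s): [2.57, 2.57, 3.14, 3.14, 3.14, 3.14, 3.14].

### API

Orientations are given as a 3x3 rotation matrix whose columns are the frame's x, y, z axes.
In Python, from station import env, effector, solver, viewer, workorder, search_frame, tip_of gives the robot as it stands. Calls block until the motion is done:
- env.reach(position, orientation): joint-space move of the TCP to a pose.
- env.movel(position, frame=None, rate=0.15): straight line of the TCP; frame=None keeps the orientation; rate is the mean speed in m/s.
- env.goto_joints(angles): joint-space move.
- effector.release() and effector.grasp(squeeze=None): open the fingers fully, or close them until they stop; squeeze is the grip in N (None keeps the last).
- env.pause(seconds).
- solver.inverse_kinematics(position, orientation): joint angles nearest the present ones, or None.
- env.sense(): the state.
- viewer.read_camera(name): name is "scene" or "side" or "wrist"; returns (picture, depth): 384x512x3 uint8, red, green, blue; 384x512 float32, m along the optical axis (not along the pixel's ray), 0 where there is no reading.
- viewer.camera_info(name): a dict with "intrinsics" (3x3 intrinsics, pixels), "eye" and "rotation" of the camera in the world; the wrist camera has in their place "T_tool_cam" (4x4, takes a point from camera to tool coordinates, whose origin is the TCP and whose axes are the tool frame's). Camera axes: x right, y up, looking along -z (the intrinsics and any distortion apply to the point x, -y, -z); pixel columns grow to the right and rows downward; lengths in m; the calibration is good to about 2 mm. The wrist camera is an equidistant fisheye: a pixel r from the principal point sees the ray r / f radians off the axis. A picture is of the moment at which its call begins: read the wrist's pose just before it. camera_info takes no time and is no camera call.
A pose or a line that the arm cannot do raises env.PlanningError and nothing moves.
- workorder.finish_job(): hands the job in, once; it reports no verdict.
Trained networks look in the newest picture that a camera, given by its name, has taken for a name from the list of things; names that differ only in an ending like _2 or _b are one class to them, and where a whole thing is asked for, a point or a joint stands for the part that bears it (a point fixed in the world has none). Each returns a list of dicts, best first, with "score" (0 to 1); they miss things now and then, are a little off and sometimes report something else, mostly with a low value. They report only what shows in the picture. A call takes as long as a camera call. They do not tell look-alikes from the thing itself.
- search_frame(camera, name): "at" ([x, y, z] in m, in world coordinates, good to about 4 mm: the middle of the surface that is visible of it).
- tip_of(camera, name): "at" ([x, y, z] in m, in world coordinates, good to about 4 mm: a listed point, or the origin of a listed thing).
The state is a dict: "t": time; "joint_positions": joint angles; "joint_velocities": joint speeds; "tau": joint torques, N m; "ee_pos": TCP position; "tcp_rot": TCP orientation; "wrist_force": force on the tool from outside, world axes, zero at the start; "moment": the same for the moment, N m; "gripper_width": finger opening in m.
Only numpy, scipy, OpenCV 4.12 (cv2) and the standard library are available. Lean on these libraries where they do the work, as an engineer would, in place of code of your own. Each camera call takes 0.05 s, during which the arm holds its last target.

## Working session

There is one attempt and no reset: what is moved stays moved. The work goes in short steps, each a Python script; the robot and the scene stay as the last script left them, time stands still between calls to the robot, and variables do not carry over. Pictures are saved under pics/ and viewed, and the job is handed in when it is done.

```bash
ls; mkdir -p pics
python3 - <<'E'
from station import *
import cv2,numpy as np
for c in ["scene","side","wrist"]:
    s=env.sense() 
    p,d=viewer.read_camera(c); cv2.imwrite(f"pics/{c}0.png",p[:,:,::-1]); np.save(f"{c}0.npy",d)
    print(c,viewer.camera_info(c))
    for n in ["cyl","knob","foot","mat_centre","head_edge","bottle_a","beaker"]:
        print(n,[(round(r["score"],2),np.round(r["at"],3).tolist()) for r in tip_of(c,n)][:4])
print(env.sense())
E
```

```text
pics
scene {'intrinsics': array([[489.68452528,   0.        , 257.5975841 ],
       [  0.        , 489.68452528, 182.00990368],
       [  0.        ,   0.        ,   1.        ]]), 'eye': array([ 1.18271375, -0.01874657,  1.30884291]), 'rotation': array([[ 0.13992634, -0.83928206,  0.52538199],
       [ 0.99006015,  0.12619942, -0.06208547],
       [-0.01419568,  0.52884717,  0.84859835]])}
cyl [(0.8, [0.427, -0.082, 0.033]), (0.75, [0.521, 0.136, 0.031])]
knob [(0.93, [0.473, -0.164, 0.032])]
foot [(0.97, [0.619, 0.159, 0.032]), (0.94, [0.379, 0.011, 0.032])]
mat_centre [(0.61, [0.656, 0.157, 0.001])]
head_edge []
bottle_a [(0.87, [0.603, -0.08, 0.004]), (0.57, [0.503, 0.384, 0.004])]
beaker [(0.25, [0.5, 0.384, 0.003])]
side {'intrinsics': array([[359.46562137,   0.        , 260.41873332],
       [  0.        , 359.46562137, 189.73868241],
       [  0.        ,   0.        ,   1.        ]]), 'eye': array([ 0.36097291, -0.64991179,  0.91163859]), 'rotation': array([[ 0.96433778,  0.18729582, -0.18701048],
       [-0.26412987,  0.63569627, -0.7253452 ],
       [-0.01697226,  0.748872
[... 1188 characters left out ...]
int_velocities': array([-5.36344839e-04, -1.04298710e-04, -6.23753045e-04, -2.36184666e-04,
       -9.14880825e-05, -6.66751806e-04,  1.53268213e-03]), 'tau': array([-2.82030824e-04, -5.20433235e+01, -1.31759676e-02, -2.44055325e+01,
       -5.67698793e-02,  1.14454958e-02,  1.97507137e-05]), 'ee_pos': array([ 0.22334737, -0.61043311,  0.21458512]), 'tcp_rot': array([[-9.39112807e-01, -3.84733861e-05,  3.43608986e-01],
       [-3.43608984e-01, -4.86176124e-05, -9.39112807e-01],
       [ 5.28362981e-05, -9.99999998e-01,  3.24376213e-05]]), 'wrist_force': array([-0.05428191,  0.57829996,  0.43793761]), 'moment': array([0.03350197, 0.02743949, 0.01888521]), 'gripper_width': 0.09214468366970849}
```

View pics/scene0.png

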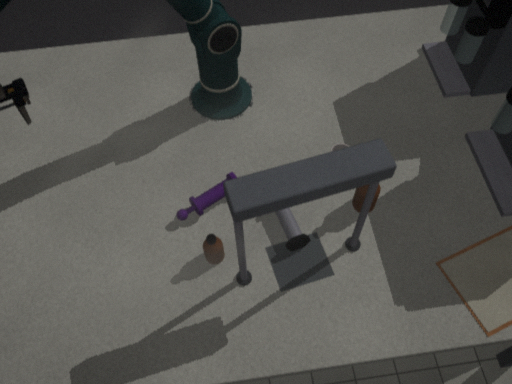

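View pics/side0.png

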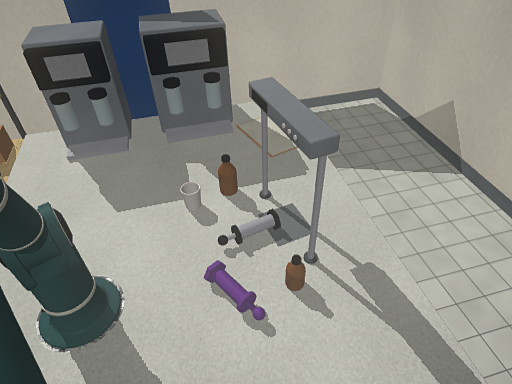

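Look-alikes for the cylinder:
- The purple one, scene (208,195) and side (235,288), is rejected by colour.
- The steel one with black foot, scene (290,225) and side (250,230), is the match. Its knob is at side (223,240).

Next I'll make a close crop, read the colours, and run IK checks.

```bash
cat > h.py <<'E'
from station import *
import cv2,numpy as np
def R(yaw,lean):
    f=np.array([np.cos(yaw),np.sin(yaw),0]);u=np.array([0,0,1.]);c,s=np.cos(lean),np.sin(lean)
    x=f*c+u*s;y=f*s-u*c
    return np.stack([x,y,np.cross(x,y)],1)
def tcp(g,yaw,lean): # grasp point -> tcp
    return np.array(g)+0.019*R(yaw,lean)[:,1]
E
python3 - <<'E'
from h import *
p=cv2.imread("pics/side0.png")[170:300,190:340]; cv2.imwrite("pics/crop0.png",cv2.resize(p,None,fx=5,fy=4.6,interpolation=cv2.INTER_CUBIC))
yaw=np.arctan2(.042,.189)
for lean in [0,10,20,30,35,40]:
    l=np.radians(lean)
    for g in [[.43,.117,.2],[.43,.117,.032],[.5,.13,.15],[.65,.166,.195]]:
        q=solver.inverse_kinematics(tcp(g,yaw,l),R(yaw,l)); print(lean,g,None if q is None else np.round(q,2))
E
```

```text
0 [0.43, 0.117, 0.2] [ 0.63  0.4  -1.14  2.06  0.44  0.95  1.04]
0 [0.43, 0.117, 0.032] [ 0.2   0.58 -0.65  2.18  0.65  0.58  0.86]
0 [0.5, 0.13, 0.15] [ 0.55  0.69 -1.16  1.95  0.75  1.03  0.83]
0 [0.65, 0.166, 0.195] [ 0.25  0.71 -0.85  1.54  0.56  1.15  1.08]
10 [0.43, 0.117, 0.2] [ 0.59  0.21 -1.01  2.18  0.33  0.7   1.15]
10 [0.43, 0.117, 0.032] [ 0.07  0.49 -0.49  2.31  0.87  0.32  0.62]
10 [0.5, 0.13, 0.15] [ 0.52  0.51 -1.03  2.08  0.73  0.74  0.83]
10 [0.65, 0.166, 0.195] [ 0.34  0.66 -0.93  1.68  0.7   0.95  0.97]
20 [0.43, 0.117, 0.2] [ 0.86  0.17 -1.27  2.29  0.48  0.49  1.02]
20 [0.43, 0.117, 0.032] [-0.    0.47 -0.42  2.43  1.87  0.24 -0.4 ]
20 [0.5, 0.13, 0.15] [ 0.44  0.37 -0.89  2.2   0.82  0.47  0.72]
20 [0.65, 0.166, 0.195] [ 0.48  0.68 -1.1   1.82  0.98  0.83  0.74]
30 [0.43, 0.117, 0.2] [ 0.89  0.05 -1.25  2.41  0.52  0.22  0.95]
30 [0.43, 0.117, 0.032] None
30 [0.5, 0.13, 0.15] [ 0.16  0.26 -0.56  2.34  1.29  0.21  0.2 ]
30 [0.65, 0.166, 0.195] [ 0.36  0.51 -0.86  1.96  1.05  0.5   0.59]
35 [0.43, 0.117, 0.2] None
35 [0.43, 0.117, 0.032] None
35 [0.5, 0.13, 0.15] [ 0.74  0.6  -1.31  2.37  1.78  0.64 -0.11]
35 [0.65, 0.166, 0.195] [ 0.29  0.46 -0.75  2.02  1.24  0.38  0.38]
40 [0.43, 0.117, 0.2] None
40 [0.43, 0.117, 0.032] None
40 [0.5, 0.13, 0.15] None
40 [0.65, 0.166, 0.195] [ 0.05  0.38 -0.45  2.1   1.61  0.22 -0.05]
```

View pics/crop0.png

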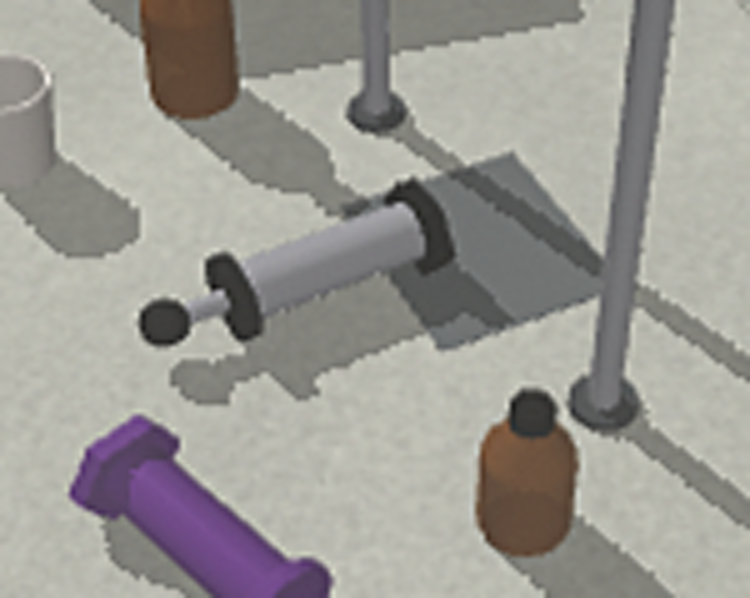

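The crop confirms it: grey steel barrel, black hexagonal foot on the front edge of the mat at crop (425,225), and black ball knob at crop (165,322), pointing at the robot. Next I'll go to a hover by a retracted route.

Run:
```python
from h import *
yaw=np.arctan2(.042,.189)
env.movel([0.16,-0.43,0.33],rate=0.3)
g=[.425,.116,.20]
q=solver.inverse_kinematics(tcp(g,yaw,0),R(yaw,0)); print(q)
env.reach(tcp(g,yaw,0),R(yaw,0))
s=env.sense(); print(s["t"],s["ee_pos"],s["joint_positions"])
p,d=viewer.read_camera("wrist"); cv2.imwrite("pics/w1.png",p[:,:,::-1]); np.save("w1.npy",d); np.savez("w1s.npz",p=s["ee_pos"],R=s["tcp_rot"])
for n in ["cyl","knob","foot","mat_centre"]:
    print(n,[(round(r["score"],2),np.round(r["at"],4).tolist()) for r in tip_of("wrist",n)][:4])
p,d=viewer.read_camera("side"); cv2.imwrite("pics/s1.png",p[:,:,::-1])
```

```text
[ 0.48474467  0.29686291 -0.93677314  2.08066865  0.30443714  0.90464652
  1.1671387 ]
4.325 [0.42537219 0.11506967 0.18098619] [ 0.48564481  0.29680707 -0.93558933  2.08043671  0.30456043  0.90477851
  1.16697018]
cyl [(0.8, [0.4305, -0.0843, 0.0305]), (0.68, [0.519, 0.1399, 0.0281])]
knob [(0.83, [0.4721, -0.1605, 0.0326]), (0.57, [0.4273, 0.1146, 0.0316])]
foot [(0.77, [0.381, 0.0117, 0.0337]), (0.62, [0.6188, 0.1668, 0.0313])]
mat_centre [(0.29, [0.5183, 0.1397, 0.0279])]
```

View pics/w1.png

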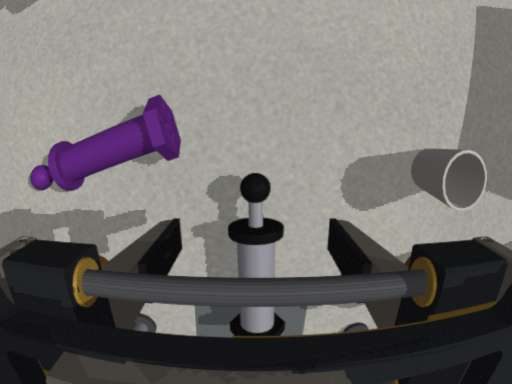

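View pics/s1.png

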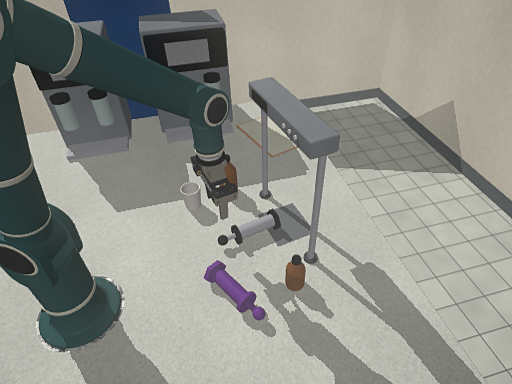

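The wrist view shows the knob at (255,187), with the barrel running straight down the picture between the fingers to the foot at (257,325), so the yaw is about right. I'll refine it from the depth.

```bash
cat >> h.py <<'E'
def wpts(d,pos,Rt,mask):
    ci=viewer.camera_info("wrist");K=ci["intrinsics"];T=ci["T_tool_cam"]
    v,u=np.nonzero(mask&(d>0)); z=d[v,u]
    a=(u-K[0,2]);b=(v-K[1,2]);r=np.hypot(a,b);th=r/K[0,0];k=np.tan(th)/np.maximum(r,1e-9)
    P=np.stack([a*k*z,-b*k*z,-z],1)
    P=P@T[:3,:3].T+T[:3,3]
    return P@Rt.T+pos,u,v
def spts(cam,d,mask):
    ci=viewer.camera_info(cam);K=ci["intrinsics"]
    v,u=np.nonzero(mask&(d>0)); z=d[v,u]
    P=np.stack([(u-K[0,2])/K[0,0]*z,-(v-K[1,2])/K[1,1]*z,-z],1)
    return P@ci["rotation"].T+ci["eye"],u,v
E
python3 - <<'E'
from h import *
from scipy.optimize import least_squares
d=np.load("w1.npy");s=np.load("w1s.npz");p=cv2.imread("pics/w1.png")
m=np.zeros(d.shape,bool)
m[172:204,238:272]=True
P,u,v=wpts(d,s["p"],s["R"],m); P=P[(P[:,2]>.022)]
f=least_squares(lambda c:np.linalg.norm(P-c,axis=1)-.017,[.43,.117,.032],loss="soft_l1",f_scale=.001)
print("knob",f.x,len(P),np.abs(f.fun).mean())
m[:]=False;m[245:276,232:282]=True;m[304:316,232:282]=True
P,u,v=wpts(d,s["p"],s["R"],m);P=P[P[:,2]>.03]
def cy(q):
    a=np.array([np.cos(q[2]),np.sin(q[2]),0]);w=P-[q[0],q[1],q[3]] 
    return np.linalg.norm(w-np.outer(w@a,a),axis=1)-.022
b=least_squares(lambda q:cy([.52,q[0],q[1],q[2]]),[.137,.2,.032],loss="soft_l1",f_scale=.001)
print("axis y at x=.52,yaw,z",b.x,len(P),P[:,0].min(),P[:,0].max(),np.abs(b.fun).mean())
# side cam
d=np.load("side0.npy");p=cv2.imread("pics/side0.png").astype(int)
m=np.zeros(d.shape,bool);m[205:250,212:285]=True
P,u,v=spts("side",d,m);P=P[(P[:,2]>.008)&(P[:,2]<.08)]
c,sn=np.cos(b.x[1]),np.sin(b.x[1]); t=(P[:,:2])@[c,sn]; print("side extent along",t.min(),t.max(), "knob t",f.x[:2]@[c,sn])
print(np.histogram(t,20))
# mat: grey dark pixels
p2=p; g=p2.mean(2); sat=p2.max(2)-p2.min(2)
mm=np.zeros(d.shape,bool);mm[195:250,255:315]=True
P,u,v=spts("side",d,mm);k=(np.abs(P[:,2])<.008);P=P[k];col=p[v[k],u[k]]
im=(col[:,0]>=col[:,2]) ; Q=P[im]; print("mat pts",len(Q),Q.min(0),Q.max(0)); 
r=cv2.minAreaRect(Q[:,:2].astype(np.float32)); print(r)
E
```

```text
knob [0.42950112 0.1166162  0.03157999] 754 0.0003980659125591537
axis y at x=.52,yaw,z [0.13756642 0.22828806 0.03191466] 1599 0.4038240804238457 0.5920200590981449 0.021778147022469364
side extent along 0.4276715547143718 0.6394865046315517 knob t 0.44474927421345717
(array([32, 35, 20, 17, 17, 88, 47, 41, 40, 43, 43, 40, 41, 41, 40, 43, 33,
       41, 90, 58]), array([0.42767155, 0.4382623 , 0.44885305, 0.4594438 , 0.47003454,
       0.48062529, 0.49121604, 0.50180679, 0.51239753, 0.52298828,
       0.53357903, 0.54416978, 0.55476052, 0.56535127, 0.57594202,
       0.58653277, 0.59712351, 0.60771426, 0.61830501, 0.62889576,
       0.6394865 ]))
mat pts 1050 [ 0.57607124  0.06685872 -0.00441783] [0.73184642 0.31439926 0.00793071]
((0.6488184332847595, 0.19719696044921875), (0.13852760195732117, 0.24473629891872406), 9.382914543151855)
```

```bash
cat >> h.py <<'E'
YAW=0.228; F=np.array([np.cos(YAW),np.sin(YAW),0])
KN=np.array([.4295,.1166,.032]); E=KN+.195*F; E[2]=0
def knob(th): return E-F*(.195*np.cos(th)-.032*np.sin(th))+np.array([0,0,.195*np.sin(th)+.032*np.cos(th)])
def lean(th,l0=8,l1=33): return np.radians(l0+(l1-l0)*min(1,th/np.radians(80)))
E
python3 - <<'E'
from h import *
l=lean(0)
env.movel(tcp(KN+[0,0,.06],YAW,l),R(YAW,l),rate=.2)
env.movel(tcp(KN,YAW,l),R(YAW,l),rate=.08)
s=env.sense();print(s["t"],s["ee_pos"]-tcp(KN,YAW,l),s["wrist_force"],s["joint_positions"])
effector.grasp(squeeze=15); s=env.sense();print(s["t"],s["gripper_width"],s["wrist_force"],s["ee_pos"])
for a in range(0,91,6):
    th=np.radians(a); q=solver.inverse_kinematics(tcp(knob(th),YAW,lean(th)),R(YAW,lean(th))); print(a,None if q is None else np.round(q,2))
p,d=viewer.read_camera("wrist"); cv2.imwrite("pics/w2.png",p[:,:,::-1])
p,d=viewer.read_camera("side"); cv2.imwrite("pics/s2.png",p[:,:,::-1])
E
```

```text
6.2167 [0.00040226 0.00023151 0.00043671] [0.79064595 0.57719229 0.67508543] [ 0.12876945  0.51287903 -0.55545182  2.28407177  0.82638792  0.38297413
  0.68177128]
7.1417 0.03255812083381957 [-0.21368287  0.9825029  -0.02859279] [0.4320409  0.11721556 0.01316889]
0 [ 0.13  0.51 -0.55  2.28  0.83  0.38  0.68]
6 [ 0.16  0.47 -0.59  2.29  0.8   0.39  0.7 ]
12 [ 0.19  0.43 -0.62  2.29  0.77  0.39  0.73]
18 [ 0.22  0.39 -0.65  2.29  0.74  0.4   0.76]
24 [ 0.25  0.36 -0.68  2.27  0.72  0.4   0.79]
30 [ 0.27  0.33 -0.7   2.26  0.7   0.4   0.81]
36 [ 0.29  0.32 -0.71  2.24  0.69  0.4   0.82]
42 [ 0.29  0.3  -0.72  2.22  0.69  0.4   0.83]
48 [ 0.29  0.3  -0.72  2.2   0.7   0.39  0.83]
54 [ 0.29  0.3  -0.71  2.18  0.72  0.38  0.81]
60 [ 0.27  0.3  -0.69  2.15  0.75  0.37  0.78]
66 [ 0.24  0.31 -0.66  2.13  0.8   0.35  0.75]
72 [ 0.21  0.33 -0.63  2.11  0.86  0.33  0.7 ]
78 [ 0.16  0.34 -0.58  2.09  0.92  0.3   0.63]
84 [ 0.14  0.37 -0.56  2.05  0.95  0.31  0.62]
90 [ 0.13  0.41 -0.55  2.01  0.94  0.32  0.64]
```

View pics/w2.png

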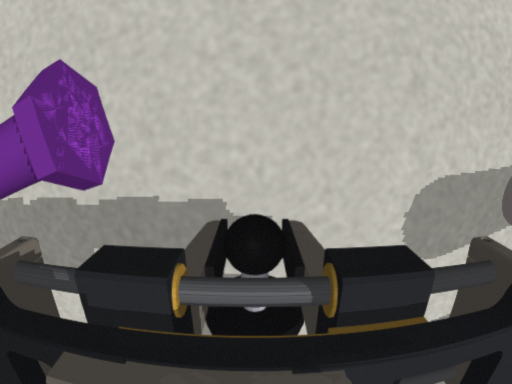

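The wrist view shows the ball at (255,245) held between both pads. I'll do the first part of the arc while watching the forces.

```bash
cat >> h.py <<'E'
def arc(a0,a1,st=6,rate=.08):
    a=a0
    while a<a1-1e-6:
        a=min(a+st,a1);th=np.radians(a)
        env.movel(tcp(knob(th),YAW,lean(th)),R(YAW,lean(th)),rate=rate)
        s=env.sense();w=s["wrist_force"]
        print(a,round(s["t"],2),"w",round(s["gripper_width"],4),"F fwd %.1f z %.1f lat %.1f"%(w@F,w[2],w@np.array([-F[1],F[0],0])))
        if np.linalg.norm(w)>25: print("STOP");break
E
python3 - <<'E'
from h import *
arc(0,18)
p,d=viewer.read_camera("wrist"); cv2.imwrite("pics/w3.png",p[:,:,::-1])
p,d=viewer.read_camera("side"); cv2.imwrite("pics/s3.png",cv2.resize(p[150:300,180:340,::-1],None,fx=4,fy=4))
E
```

```text
6 7.65 w 0.0331 F fwd 1.6 z -1.4 lat 0.1
12 8.06 w 0.0331 F fwd -0.5 z -1.3 lat -0.5
18 8.47 w 0.0329 F fwd -0.9 z -1.7 lat -0.4
```

View pics/s3.png

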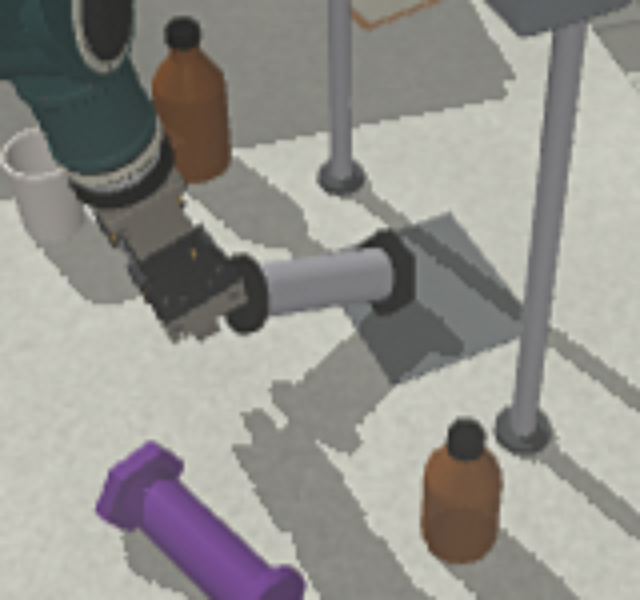

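View pics/w3.png

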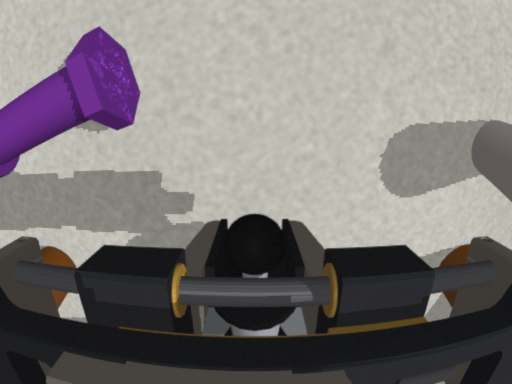

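The side view shows the barrel tilting up with the foot's lower edge still on the mat front, crop (390,270). Forces are about 2 N. I'll continue.

Run:
```python
from h import *
arc(18,60)
s=env.sense()
p,d=viewer.read_camera("wrist"); cv2.imwrite("pics/w4.png",p[:,:,::-1])
p,d=viewer.read_camera("side"); cv2.imwrite("pics/s4.png",cv2.resize(p[120:270,180:340,::-1],None,fx=4,fy=4));np.save("s4.npy",d)
for n in ["foot","knob"]:print(n,[(round(r["score"],2),np.round(r["at"],4).tolist()) for r in tip_of("side",n)][:4])
th=np.radians(60);print("expected foot",E+F*.032*np.sin(th)+[0,0,.032*np.cos(th)],knob(th))
```

```text
24 8.99 w 0.0334 F fwd -0.6 z 0.1 lat -0.2
30 9.41 w 0.0329 F fwd -1.2 z -0.7 lat 0.6
36 9.82 w 0.0326 F fwd -2.0 z -0.4 lat -0.3
42 10.24 w 0.0331 F fwd -1.2 z -0.3 lat 0.5
48 10.66 w 0.0332 F fwd -0.4 z 0.6 lat 0.3
54 11.07 w 0.0329 F fwd -2.0 z 1.1 lat -0.2
60 11.49 w 0.033 F fwd -0.1 z 2.0 lat -0.2
foot []
knob [(0.93, [0.4724, -0.163, 0.0317]), (0.72, [0.5512, 0.1438, 0.1869])]
expected foot [0.64644909 0.16693972 0.016     ] [0.55147236 0.14490182 0.18487495]
```

View pics/s4.png

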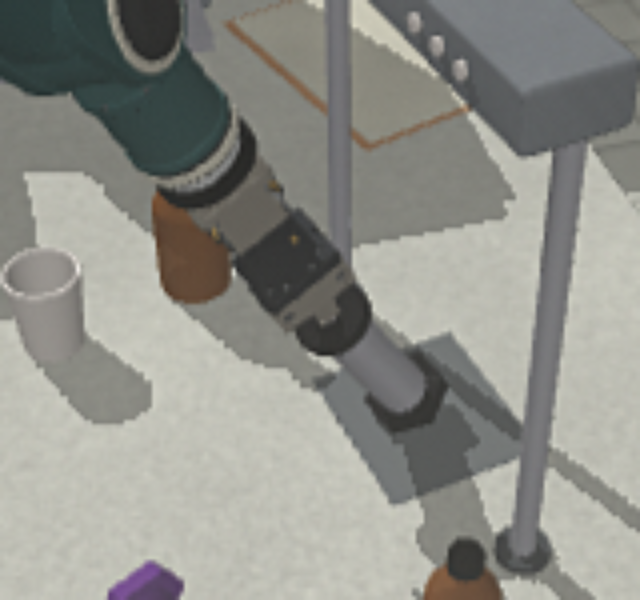

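The side view shows it at 60° with the foot edge on the mat, crop (405,420), and the knob where planned. I'll finish the arc slowly.

Run:
```python
from h import *
arc(60,84,rate=.06)
arc(84,90,st=2,rate=.04)
s=env.sense();np.savez("w5s.npz",p=s["ee_pos"],R=s["tcp_rot"])
p,d=viewer.read_camera("wrist"); cv2.imwrite("pics/w5.png",p[:,:,::-1]);np.save("w5.npy",d)
p,d=viewer.read_camera("scene"); cv2.imwrite("pics/c5.png",p[:,:,::-1]);np.save("c5.npy",d)
p,d=viewer.read_camera("side"); cv2.imwrite("pics/s5f.png",p[:,:,::-1]);cv2.imwrite("pics/s5.png",cv2.resize(p[120:270,180:340,::-1],None,fx=4,fy=4));np.save("s5.npy",d)
for n in ["foot","cyl","knob"]:print(n,[(round(r["score"],2),np.round(r["at"],4).tolist()) for r in tip_of("side",n)][:4])
print(knob(np.pi/2),s["ee_pos"]-.019*s["tcp_rot"][:,1])
```

```text
66 12.2 w 0.0328 F fwd -0.9 z 2.3 lat 0.1
72 12.71 w 0.0326 F fwd -1.1 z 4.0 lat 1.2
78 13.21 w 0.0329 F fwd 0.3 z 3.7 lat 0.5
84 13.71 w 0.0327 F fwd 0.6 z 5.6 lat 0.6
86 14.03 w 0.0331 F fwd 0.8 z 4.2 lat 0.2
88 14.36 w 0.0327 F fwd 0.7 z 4.9 lat 0.6
90 14.68 w 0.0328 F fwd 1.7 z 5.6 lat 0.8
foot [(0.69, [0.3796, 0.0131, 0.0341]), (0.62, [0.6521, 0.1658, 0.0013])]
cyl [(0.93, [0.6473, 0.1701, 0.1012]), (0.88, [0.4274, -0.0791, 0.0289])]
knob [(0.96, [0.6518, 0.1674, 0.1969]), (0.86, [0.4746, -0.1633, 0.0312])]
[0.65062533 0.16790875 0.195     ] [0.6505708  0.1682786  0.19523035]
```

View pics/s5.png

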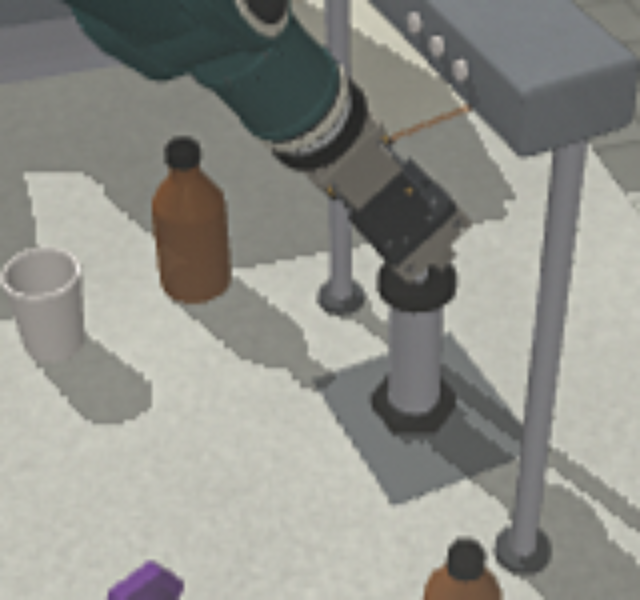

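View pics/c5.png

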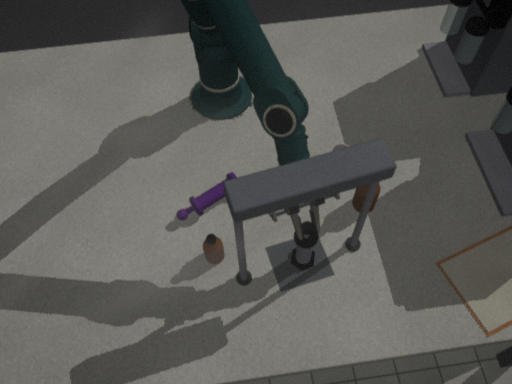

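The cylinder is upright with the foot inside the mat, side crop (413,405) and scene (303,258), and pressed down at about 5 N. I'll release it softly and back out along the leaned tool axis.

Run:
```python
from h import *
effector.grasp(squeeze=3); s=env.sense(); print(s["t"],s["wrist_force"])
effector.release(); s=env.sense(); print(s["t"],s["gripper_width"],s["wrist_force"])
p,d=viewer.read_camera("side"); cv2.imwrite("pics/s6.png",cv2.resize(p[120:270,180:340,::-1],None,fx=4,fy=4))
b=s["tcp_rot"][:,1]
env.movel(s["ee_pos"]-.10*b,rate=.1)
s=env.sense(); print(s["t"],s["ee_pos"],s["wrist_force"])
try:
    env.movel(s["ee_pos"]-.07*F,rate=.15)
except env.PlanningError as e: print(e)
env.pause(.5)
p,d=viewer.read_camera("side"); cv2.imwrite("pics/s7.png",cv2.resize(p[90:270,180:340,::-1],None,fx=3.3,fy=3.3))
for n in ["foot","cyl","knob","mat_centre","bottle_a","beaker"]:print(n,[(round(r["score"],2),np.round(r["at"],4).tolist()) for r in tip_of("side",n)][:4])
p,d=viewer.read_camera("scene"); cv2.imwrite("pics/c7.png",cv2.resize(p[140:320,160:400,::-1],None,fx=3.3,fy=3.3))
s=env.sense();print(s["t"],s["wrist_force"])
```

```text
15.2 [0.49756903 1.20141334 4.35608093]
16.1583 0.09200318285732723 [ 0.52821628 -0.6317317  -0.36098588]
17.3583 [0.60760166 0.15771135 0.26253925] [ 0.29105625  0.19732934 -0.29560576]
foot [(0.74, [0.3572, 0.3395, 0.0028]), (0.59, [0.3801, 0.0089, 0.031]), (0.58, [0.6475, 0.1681, 0.0])]
cyl [(0.93, [0.4285, -0.0794, 0.0274]), (0.72, [0.649, 0.1663, 0.1028])]
knob [(0.88, [0.4731, -0.1649, 0.0292]), (0.85, [0.6513, 0.1656, 0.1966])]
mat_centre [(0.59, [0.6519, 0.1591, -0.0011])]
bottle_a [(0.89, [0.5009, 0.3815, -0.0056]), (0.72, [0.6036, -0.082, -0.0011])]
beaker [(0.61, [0.3579, 0.3377, -0.0007]), (0.22, [0.6529, 0.1571, -0.0033])]
18.875 [ 0.28265766  0.24400342 -0.13461423]
```

View pics/s7.png

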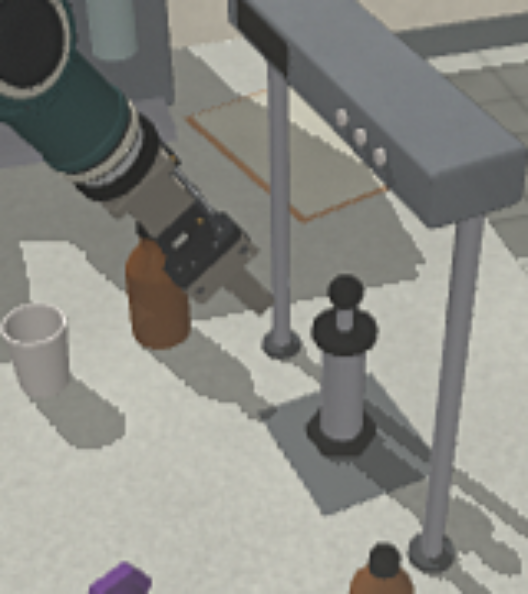

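View pics/c7.png

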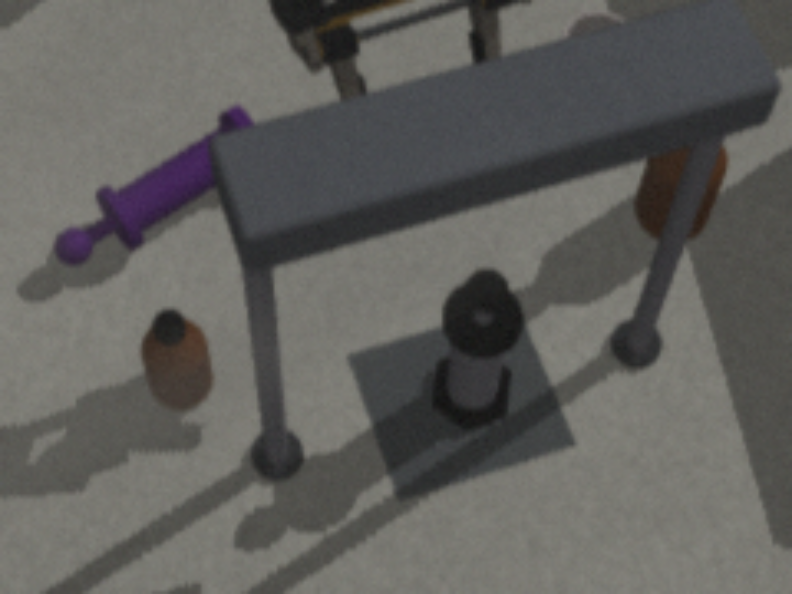

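The cylinder stands free on the mat, with its foot at side crop (341,430) and scene crop (472,392), clear of the mat's edges. The hand is well away and the bystanders are unmoved.

Run:
```python
from h import *
print(workorder.finish_job())
```

```text
the job is handed in; nothing more can be done
None
```

The steel cylinder now stands free and upright on the grey mat, and I handed the job in at about 19 s of the 45 s.

- **How:** I picked the steel cylinder over the purple look-alike and gripped its ball knob at 15 N. I then tipped it about the lower edge of its foot along an arc, leaning the hand 33° towards the robot by the end. After softening the grip I released it and backed out along the tool axis.
- **Forces:** at the stops along the arc the wrist force stayed under about 6 N. In the second half it was mostly a slight downward press.
- **Final position:** the last pictures put the foot centre about 10 mm from the mat centre, roughly 35 mm or more inside the edges. The knob is within about 5 mm of straight above the foot.
- **Bystanders:** both bottles and the beaker measured within a few millimetres of where they started. I saw no contact with the station.
- **Odd detections:** the detectors also reported the purple look-alike and a few stray hits. One of these was a "foot" at the beaker, which I ignored. At 60° the foot was not detected at all, so I judged its contact there from the picture and the force.

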